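# Park the rolling pin under the hand press

### The arm

A 6-joint arm with a two-finger parallel gripper is mounted at the origin on a cart in front of the work surface, level with it; the furniture and walls round the work are solid. World frame = base frame: x ahead of the robot, y to its left, z up, the work surface at z = 0. Lengths are in m, angles in rad, forces in N, time in s.
With the tool pointing down it reaches from about 0.275 to 0.875 m from the base axis. Payload 12.5 kg.
Tool frame: the origin (TCP) lies at the very end of the fingers, on their centre line; the grasp point (between the pads) lies 19 mm behind it; z points along the fingers, y is the line along which they close (so a half turn about z gives the same grasp; the last joint's range is limited). The gripper opens to 85 mm and grips with 20 to 120 N. Pads are 22 mm wide; open, the fingers measure 114 mm over their backs; the gripper's body (76 mm by 85 mm) begins 54 mm behind the grasp point. The pads swing forward as they close: fully open they stand 13 mm farther back than shut.
Start: joints at [-1.318, 0.351, 1.652, -0, 1.139, -0.085], TCP at [0.182, -0.519, 0.197] pointing down, gripper open.
Joint ranges: [-2.75, 2.75], [-0.79, 2.1], [0.01, 2.65], [-1.57, 4.71], [0.07, 3.14], [-2.87, 2.87]. Speed limits (rad/s): [2.22, 2.22, 2.79, 3.14, 3.14, 3.14].

### API

Orientations are given as a 3x3 rotation matrix whose columns are the frame's x, y, z axes.
In Python, from bench import manip gives the robot as it stands. Calls block until the motion is done:
- manip.move_ptp(position, orientation): joint-space move of the TCP to a pose.
- manip.move_l(position, attitude=None, max_speed=0.15): straight line of the TCP; attitude=None keeps the orientation; max_speed is the mean speed in m/s.
- manip.move_j(angles): joint-space move.
- manip.set_gripper(opening, effort=None): opening from 0.0 (shut) to 1.0 (fully open); effort is the grip in N (None keeps the last); returns when the fingers have stopped.
- manip.dwell(seconds).
- manip.inverse_kinematics(position, orientation): joint angles nearest the present ones, or None.
- manip.grab_frame(name): name is "scene" or "top" or "wrist"; returns (picture, depth): 420x560x3 uint8, red, green, blue; 420x560 float32, m along the optical axis (not along the pixel's ray), 0 where there is no reading.
- manip.get_calibration(name): a dict with "camera_matrix" (3x3 intrinsics, pixels), "R" (3x3) and "t" (3): a world point X has camera coordinates R X + t. Camera axes: x right, y down, z forward; pixel columns grow to the right and rows downward; lengths in m; the calibration is good to about 2 mm. A picture is of the moment at which its call begins: read the wrist's pose just before it. get_calibration takes no time and is no camera call; for the wrist camera it gives the pose at the moment of the call.
A pose or a line that the arm cannot do raises manip.Unreachable and nothing moves.
- manip.sign_off(): hands the job in; it is judged then, once.
Trained networks look in the newest picture that a camera, given by its name, has taken for a name from the list of things; names that differ only in an ending like _2 or _b are one class to them, and where a whole thing is asked for, a point or a joint stands for the part that bears it (a point fixed in the world has none). Each returns a list of dicts, best first, with "confidence" (0 to 1); they miss things now and then, are a little off and sometimes report something else, mostly with a low value. They report only what shows in the picture. A call takes as long as a camera call.
- manip.look_for(camera, name): "at" ([x, y, z] in m, in world coordinates, good to about 4 mm: the middle of the surface that is visible of it).
Readings, each from a call of its own:
- manip.current_time(): time.
- manip.current_qpos(): joint angles.
- manip.current_joint_vel(): joint speeds.
- manip.current_joint_torque(): joint torques, N m.
- manip.current_ee_pos(): TCP position.
- manip.current_tcp_rot(): TCP orientation.
- manip.current_force(): force on the tool from outside, world axes, zero at the start.
- manip.current_ft_torque(): the same for the moment, N m.
- manip.current_grip_width(): opening from 0.0 (shut) to 1.0 (fully open).
- manip.current_grip_force(): force on a finger pad.
Only numpy, scipy, OpenCV 4.12 (cv2) and the standard library are available. Lean on these libraries where they do the work, as an engineer would, in place of code of your own. Each camera call takes 0.05 s, during which the arm holds its last target. There are 200 camera calls.

### The job

Park the rolling pin on its pastry board: take the wooden hand press by its handle and, with its flat sole on top of the pin, roll the pin gently forward over the low rib into the groove, keeping the sole bearing on it (never harder than about 15 N, never pushing it from behind) until it lies straight in the groove by the end rail. Then lift the press off and set it back down flat on the bare worktop beside the board. Touch the pin with nothing but the press's sole, never lift the pin, and leave the other things where they stand.

Things in the scene. Friction and masses are not known exactly. Their poses are not given: they have to be found in the camera images.
- board: light wood pastry board fixed in the worktop, 270 (x) x 190 (y) mm; its top face stands 12 to 18 mm above the worktop, different each time. Origin: 18 mm below the centre of its top face (0 to 6 mm under the worktop's surface); z up; +x is the forward rolling direction, towards the dark end rail, which stands 22 mm above the top face and has its inner face at x = 113 mm
- rib (a point): middle of the dark rounded rib that runs across the board, at the level of the board's top face: x = 66 mm, z = 18 mm in the board's frame; axes as the board's. The rib is a swell of 15 mm radius whose crest stands 1.5 to 5.5 mm above the top face, set differently each time and not measured: feel it. Firm once set. The groove lies between rib and rail
- groove (a point): place of the pin's axis when it lies in the groove against the end rail: x = 89 mm, y = 0, z = 42 mm in the board's frame; axes as the board's. The groove leaves the pin 3 to 13 mm of play back towards the rib, depending on the rib's height
- pin: small wooden rolling pin lying across the flat of the board, before the rib, free to roll. Barrel 48 mm diameter, 130 mm long; a 21 mm thick, 35 mm long handle at each end; 0.2 to 0.4 kg. Origin: centre of the barrel, on the axis; its y axis is the rolling axis (x and z turn as it rolls). Under a moving sole it advances half as far as the sole
- press: wooden hand press, flat on the worktop right of the board. Sole 170 (x) x 100 (y) x 12 mm; dark ridge handle across its middle, 24 mm thick (x), 80 mm long (y), its top 54 mm above the underside; 0.22 kg. Origin: centre of the underside; z up. Grip the handle across x from above. Hard wood: on the pin the force rises by tens of newtons per millimetre
- spice_a: spice jar with a green lid, 46 mm diameter, 106 mm tall, bystander; origin at the centre of its underside
- spice_c: spice jar with a red lid, 44 mm diameter, 105 mm tall, bystander; origin at the centre of its underside
- salt_shaker: glass salt shaker, 44 mm diameter, 90 mm tall, bystander; origin at the centre of its underside
- tuna_tin: food tin, 57 mm diameter, 72 mm tall, bystander; origin at the centre of its underside
- espresso_cup: green espresso cup, 65 x 94 x 52 mm, bystander; origin at the centre of its underside
- dish_soap: green washing-up liquid bottle, 41 x 65 x 245 mm, bystander; origin at the centre of its underside

How it is judged:
By the outcome, as a careful person would: the job done as asked, in the order asked, and still so for the second after the job is handed in, with the robot touching nothing.
It also fails if it takes over 72 s, if anything falls off the work surface, if the arm or the gripper's body presses on something with over 40 N, if the wrist force passes 120 N, or if a joint passes its speed limit or range.

## Working session

There is one attempt and no reset: what is moved stays moved. The work goes in short steps, each a Python script; the robot and the scene stay as the last script left them, time stands still between calls to the robot, and variables do not carry over. Pictures are saved under pics/ and viewed, at most 10 in all, crops included, and the job is handed in when it is done.

```bash
mkdir -p pics; ls
cat > h.py <<'E'
import numpy as np, cv2
from bench import manip as m
def cloud(name):
    c=m.get_calibration(name); p,d=m.grab_frame(name)
    K,R,t=map(np.array,(c["camera_matrix"],c["R"],c["t"]))
    v,u=np.mgrid[:d.shape[0],:d.shape[1]]
    X=np.stack([(u-K[0,2])/K[0,0]*d,(v-K[1,2])/K[1,1]*d,d],-1)
    W=(X-t)@R
    W[d==0]=np.nan
    return p,W
def save(p,n): cv2.imwrite("pics/"+n+".png",p[...,::-1])
E
python3 - <<'E'
from h import *
np.set_printoptions(precision=4,suppress=True)
out=[]
for c in("top","scene"):
    p,W=cloud(c); out.append(p); np.savez(c+".npz",p=p,W=W); save(p,c+"0")
    for n in("board","pin","press","rib","groove"):
        try:
            for r in m.look_for(c,n)[:2]: print(c,n,np.array(r["at"]),round(r["confidence"],2))
        except Exception as e: print(n,e)
print(m.current_time(),m.current_force(),m.current_tcp_rot())
E
```

```text
pics
top board [ 0.5272 -0.1174  0.0186] 0.56
top pin [ 0.5481 -0.1239  0.057 ] 0.61
top press [ 0.442  -0.3505  0.0157] 0.61
top rib [ 0.5298 -0.1167  0.0141] 0.63
top groove [ 0.5271 -0.117   0.0194] 0.94
scene board [ 0.5477 -0.1465  0.0155] 0.72
scene pin [ 0.5418 -0.1443  0.0598] 0.57
scene press [ 0.4354 -0.3596  0.0148] 0.57
scene rib [ 0.5478 -0.1436  0.0153] 0.55
scene groove [ 0.5515 -0.146   0.0165] 0.56
0.6 [-0.3788 -0.9566 -1.1222] [[ 0.9435  0.3314 -0.    ]
 [ 0.3314 -0.9435  0.    ]
 [-0.     -0.     -1.    ]]
```

View pics/top0.png

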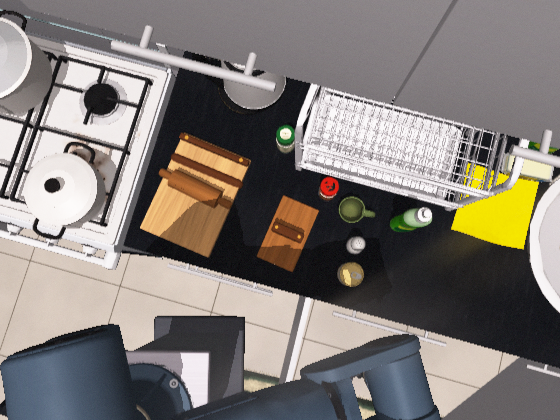

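View pics/scene0.png

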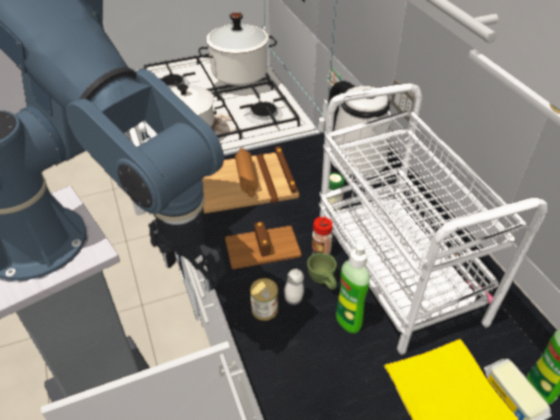

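The top view shows the board at about (195,195) with its rail at (215,148), the rib at (205,170) and the pin at (190,187). The press is at (288,234), with jars and the cup to its right. Next I'll fit the geometry from the depth data.

```bash
cat > fit.py <<'E'
from h import *
np.set_printoptions(precision=4,suppress=True)
def rect(P):
    (c,s,a)=cv2.minAreaRect((P*1000).astype(np.float32)); return np.array(c),np.array(s),a
if __name__=="__main__":
  for cam in("top",):
    z=np.load(cam+".npz");p,W=z["p"],z["W"]
    x,y,h=W[...,0],W[...,1],W[...,2]
    tab=(x>.3)&(x<.7)&(abs(h)<.006)&(y<-.28)&(y>-.5); print("table z",np.median(h[tab]))
    def blob(mask,n):
        k,l,s,c=cv2.connectedComponentsWithStats(mask.astype(np.uint8))
        i=1+np.argmax(s[1:,4]); M=l==i; P=W[M]; r=rect(P[:,:2]); print(n,M.sum(),P.mean(0),"rect",*r,"zmed",np.median(P[:,2]),"zmax",np.percentile(P[:,2],98)); return M
    bx=(x>.35)&(x<.75)&(y>-.27)&(y<.05)
    blob(bx&(h>.009)&(h<.09),"board")
    blob(bx&(h>.009)&(h<.0195),"face")
    blob(bx&(h>.042)&(h<.09),"pin barrel+")
    blob(bx&(h>.025)&(h<.042)&(x>.58),"rail")
    px=(x>.33)&(x<.56)&(y>-.45)&(y<-.27)
    blob(px&(h>.006)&(h<.08),"press")
    blob(px&(h>.04)&(h<.08),"handle")
E
python3 fit.py
python3 - <<'E'
from h import *
z=np.load("top.npz");p=z["p"]
cv2.imwrite("pics/crop0.png",cv2.resize(p[120:285,130:380],(800,528),interpolation=cv2.INTER_CUBIC)[...,::-1])
for n in ("spice_a","spice_c","salt_shaker","tuna_tin","espresso_cup","dish_soap"):
    for r in m.look_for("top",n)[:1]: print(n,np.round(r["at"],3),r["confidence"])
E
```

```text
table z -0.0003245827553014233
board 7832 [ 0.5388 -0.1183  0.0226] rect [ 541.3864 -117.4026] [198.8901 270.1737] 67.4894790649414 zmed 0.015871777938864427 zmax 0.06236142467616921
face 3562 [ 0.4744 -0.0899  0.0145] rect [481.3698 -91.5587] [191.2021 139.7302] 67.37130737304688 zmed 0.014522392116015234 zmax 0.01899220803428588
pin barrel+ 1164 [ 0.5489 -0.122   0.0559] rect [ 550.1603 -120.9145] [198.8988  46.8802] 64.17517852783203 zmed 0.057320519639928395 zmax 0.06540631929462132
rail 490 [ 0.6514 -0.1646  0.0353] rect [ 652.7733 -163.9211] [189.2818  17.3893] 67.68692016601562 zmed 0.035672249398651254 zmax 0.04096860971365285
press 2625 [ 0.4421 -0.3511  0.0169] rect [ 442.3585 -350.8992] [ 99.9654 172.0874] 67.15870666503906 zmed 0.012116550342826528 zmax 0.055718029074167084
handle 326 [ 0.4426 -0.3515  0.053 ] rect [ 443.148  -351.1507] [79.8201 24.3793] 67.215087890625 zmed 0.05314258529968419 zmax 0.05863269347132411
spice_a [ 0.547 -0.454  0.102] 0.82
spice_c [ 0.547 -0.454  0.102] 0.82
salt_shaker [ 0.545 -0.125  0.06 ] 0.72
tuna_tin [ 0.543 -0.448  0.104] 0.65
espresso_cup [ 0.497 -0.515  0.02 ] 0.69
dish_soap [ 0.465 -0.624  0.18 ] 0.94
```

View pics/crop0.png

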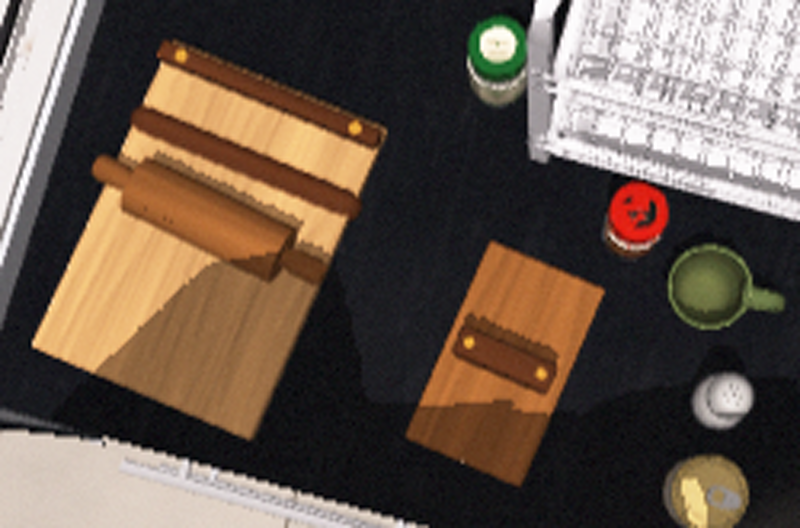

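The crop shows the pin tilted a few degrees relative to the rib, and the press handle clear. Before gripping I'll refine the skew with a wrist view and check for obstacles near where the press will end.

```bash
cat >> h.py <<'E'
def Rt(yaw):  # tool down, tool y along press x at yaw (rad)
    y=np.array([np.cos(yaw),np.sin(yaw),0]); z=np.array([0,0,-1.]); return np.column_stack([np.cross(y,z),y,z])
E
python3 - <<'E'
from h import *
from fit import rect
np.set_printoptions(precision=4,suppress=True)
W=np.load("top.npz")["W"]; b=np.radians(-22.6); e=np.array([np.cos(b),np.sin(b)]);f=np.array([-e[1],e[0]])
C=np.array([.5414,-.1174]); d=W[...,:2]-C; U=d@e; V=d@f; h=W[...,2]
s=(U>.115)&(U<.30)&(abs(V)<.2)&(h>.045)
print("obst"); 
for u0 in np.arange(.12,.3,.02):
    q=s&(U>=u0)&(U<u0+.02)
    if q.sum(): print(round(u0,2),q.sum(),"V",V[q].min(),V[q].max(),"minabs",abs(V[q]).min(),h[q].max())
print(np.degrees(m.current_qpos()))
R=Rt(b); 
m.move_ptp([.42,-.20,.30],R)
p,Wr=cloud("wrist"); save(p,"wrist0"); np.savez("wrist.npz",p=p,W=Wr)
print(m.current_time(),m.current_qpos())
U=(Wr[...,:2]-C)@e;V=(Wr[...,:2]-C)@f;h=Wr[...,2]
fl=(abs(U+.07)<.04)&(abs(V)<.08); print("face z",np.nanmedian(h[fl]),fl.sum())
g=(abs(V)<.06)&(U<.05)&(U>-.04)&(h>.045)
if g.sum()>50:
    mid=[]
    for v in np.arange(-.055,.056,.01):
        q=g&(abs(V-v)<.005)
        if q.sum()<10: continue
        A=np.c_[2*U[q],2*h[q],np.ones(q.sum())]; k=np.linalg.lstsq(A,U[q]**2+h[q]**2,rcond=None)[0]
        mid.append((v,k[0],k[1],np.sqrt(k[2]+k[0]**2+k[1]**2),h[q].max()))
    mid=np.array(mid);print(mid); print("skew deg",-np.degrees(np.arctan(np.polyfit(mid[:,0],mid[:,1],1)[0])))
E
```

```text
obst
0.12 5831 V -0.19999722815628734 -0.09282409186133253 minabs 0.09282409186133253 0.860847233097759
0.14 2 V -0.19950750557087674 -0.1992558052127782 minabs 0.1992558052127782 0.3403306340151057
0.16 15 V -0.19995125698255922 -0.19785220039769696 minabs 0.19785220039769696 0.3705652274655936
0.18 196 V -0.19986571650287369 -0.13860296169290426 minabs 0.13860296169290426 0.3748281208933066
0.2 181 V -0.1998533920639681 -0.1370454107295977 minabs 0.1370454107295977 0.374880606592138
0.22 80 V -0.19995529632283943 -0.1424854190112417 minabs 0.1424854190112417 0.3759922394132135
0.24 576 V -0.19984934430953485 0.018085275358076632 minabs 3.0758912445867695e-05 0.37470776305916714
0.26 721 V -0.08729953592880897 0.09376905328634685 minabs 0.000384179669687532 0.24671420589215692
0.28 262 V -0.09822979694843875 0.07828072219462087 minabs 0.022176756367273856 0.24180050254565028
[-75.4943  20.0942  94.6427  -0.0007  65.2664  -4.8477]
2.4667 [-0.5461  0.0988  1.7158 -0.0002  1.3276 -0.1501]
face z 0.014576551665063725 8785
[[-0.055   0.0072  0.0392  0.0231  0.0651]
 [-0.045   0.0077  0.0392  0.0232  0.0644]
 [-0.035   0.0082  0.0393  0.0232  0.0649]
 [-0.025   0.0088  0.0391  0.0233  0.0645]
 [-0.015   0.0093  0.039   0.0234  0.0643]
 [-0.005   0.01    0.0393  0.0232  0.0643]
 [ 0.005   0.0105  0.0394  0.0231  0.0643]
 [ 0.015   0.011   0.0391  0.0233  0.064 ]
 [ 0.025   0.0115  0.0394  0.0231  0.0638]
 [ 0.035   0.0119  0.0392  0.0233  0.0645]
 [ 0.045   0.0125  0.0393  0.0232  0.065 ]
 [ 0.055   0.013   0.0375  0.0243  0.0555]]
skew deg -3.046098453053624
```

View pics/wrist0.png

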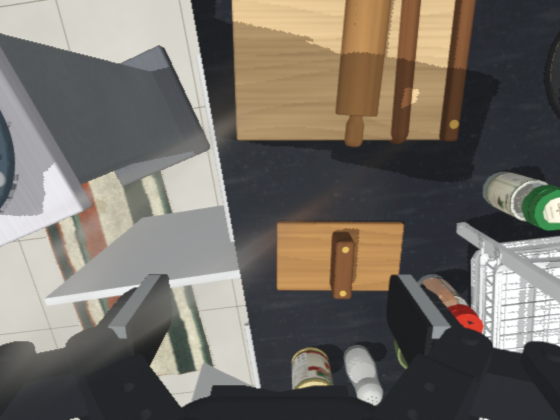

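The wrist view shows the press at (340,257) with its handle at (343,265), and the pin, rib and rail running parallel at the top. I'll fit the board yaw, rail, rib height and press more exactly, then grasp.

Run:
```python
from h import *
from fit import rect
np.set_printoptions(precision=4,suppress=True)
W=np.load("wrist.npz")["W"]; b=np.radians(-22.6); e=np.array([np.cos(b),np.sin(b)]);f=np.array([-e[1],e[0]])
C=np.array([.5414,-.1174]); d=W[...,:2]-C; U=d@e; V=d@f; h=W[...,2]
r=(U>.10)&(U<.14)&(abs(V)<.1)&(h>.030)&(h<.05); P=np.c_[U[r],V[r],h[r]]
print("rail",rect(P[:,:2]),np.median(P[:,2]),np.degrees(np.arctan(np.polyfit(P[:,1],P[:,0],1)[0])))
fc=(U>-.15)&(U<-.03)&(abs(V)<.11)&(h>.009)&(h<.02); P=np.c_[U[fc],V[fc]]
print("face edges U",np.percentile(P,[.3,99.7],axis=0))
vs=np.arange(-.09,.05,.01); ed=[P[abs(P[:,1]-v)<.005,0].min() for v in vs]; print("near edge",np.degrees(np.arctan(np.polyfit(vs,ed,1)[0])),np.mean(ed))
for u in np.arange(.04,.1,.003):
    q=(abs(U-u)<.0015)&(V<.0)&(V>-.09); print(round(u,3),round(np.nanmedian(h[q])*1e3,1),end="; ")
px=(W[...,0]>.33)&(W[...,0]<.56)&(W[...,1]>-.45)&(W[...,1]<-.27)
for lo,hi in((.006,.08),(.045,.08)):
    M=(px&(h>lo)&(h<hi)).astype(np.uint8);k,l,s,c=cv2.connectedComponentsWithStats(M);i=1+np.argmax(s[1:,4]);print("press",rect(W[l==i][:,:2]),np.median(W[l==i][:,2]))
```

```text
rail (array([120.9492, -18.4672]), array([ 16.6894, 148.656 ]), 0.03373744711279869) 0.03604707151078647 -0.07113767332343647
face edges U [[-0.1341 -0.0929]
 [-0.0304  0.0602]]
near edge 0.004077034320261367 -0.13412941444405693
0.04 14.5; 0.043 14.5; 0.046 14.6; 0.049 14.4; 0.052 14.6; 0.055 14.6; 0.058 16.8; 0.061 18.3; 0.064 19.1; 0.067 19.4; 0.07 19.1; 0.073 18.0; 0.076 16.0; 0.079 14.4; 0.082 14.6; 0.085 14.7; 0.088 14.5; 0.091 14.4; 0.094 14.6; 0.097 14.6; press (array([ 444.4513, -350.6261]), array([ 99.9181, 168.9973]), 66.86095428466797) 0.01153481952123552
press (array([ 444.079 , -350.3695]), array([79.4499, 24.2988]), 67.0377197265625) 0.053017145243425476
```

```bash
cat >> h.py <<'E'
B=np.radians(-22.6); C=np.array([.5414,-.1174]); e=np.array([np.cos(B),np.sin(B)]); f=np.array([-e[1],e[0]])
G=.017  # TCP height above the sole's underside
S0=.048; U0=.0102; V0=.0015
def centre(a,dyaw,s0=S0):
    """press origin xy, yaw with pin advanced by a"""
    y=B+dyaw; s=s0-a
    return C+e*(U0+a)+f*V0-s*np.array([np.cos(y),np.sin(y)]), y
E
python3 - <<'E'
from h import *
np.set_printoptions(precision=4,suppress=True)
P=np.array([.4441,-.3504]); yaw=np.radians(-22.95)
m.move_ptp([*P,.13],Rt(yaw)); m.set_gripper(1.0,100)
m.move_l([*P,G],max_speed=.12)
print("down",m.current_force(),m.current_ee_pos())
m.set_gripper(0.0,100); print("grip",m.current_grip_width(),m.current_grip_force(),m.current_force(),m.current_ee_pos())
m.move_l([*P,.15],max_speed=.12)
print("lift",m.current_grip_width(),m.current_force(),m.current_ft_torque(),m.current_time())
c,y=centre(0,np.radians(-3.05))
m.move_ptp([*c,.15],Rt(y)); m.move_l([*c,.075+G],max_speed=.1)
print("above",c,m.current_ee_pos(),m.current_force(),m.current_ft_torque(),m.current_time())
t=m.current_time(); m.move_l([*c,.074+G],max_speed=.05); print("1mm takes",m.current_time()-t,m.current_ee_pos()); 
p,_=m.grab_frame("scene"); save(p[120:290,150:360].repeat(3,0).repeat(3,1),"scene1")
E
```

```text
down [-0.4033  0.0878 -0.8175] [ 0.4445 -0.3508  0.0177]
grip 0.21198690663039227 97.91713463142514 [-2.2961  1.3546  9.1748] [ 0.4443 -0.3506  0.0177]
lift 0.21831996357888744 [-0.1822 -0.2883 -2.2457] [ 0.0083 -0.018   0.0544] 6.6
above [ 0.5081 -0.0992] [ 0.5084 -0.0995  0.0924] [ 0.5108  0.4945 -1.7872] [-0.0208 -0.0917  0.0499] 8.35
1mm takes 0.25 [ 0.5083 -0.0992  0.0914]
```

View pics/scene1.png

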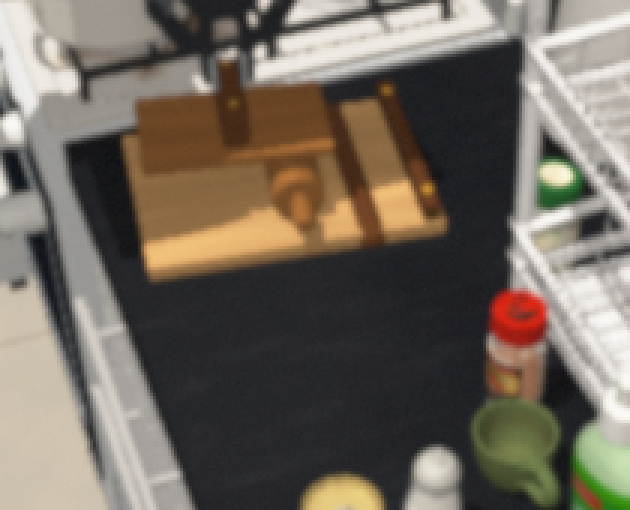

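The scene view shows the press held level above the pin, with the pin under its front part at about (295,180) and the way clear. Now I'll touch down gently.

Run:
```python
from h import *
np.set_printoptions(precision=3,suppress=True)
c,y=centre(0,np.radians(-3.05)); 
m.dwell(.1); F=[]; 
for i in range(5): m.dwell(.02); F.append(m.current_force())
b=np.mean(F,0); Tb=m.current_ft_torque(); print("bias",b,np.std(F,0),Tb)
z=.066+G; m.move_l([*c,z],max_speed=.03); print(m.current_force()-b)
while z>.058+G:
    z-=.0003; m.move_l([*c,z]); F=m.current_force()-b
    if F[2]>1: print(round(z-G,5),F,m.current_ee_pos()[2]-G)
    if F[2]>4: break
print(m.current_ft_torque()-Tb,m.current_time())
np.savez("st.npz",b=b,z=z,Tb=Tb)
```

```text
bias [ 0.412 -0.029 -2.285] [0.265 0.26  0.523] [ 0.013 -0.013  0.005]
[-0.446  0.339 -0.157]
0.0633 [-0.557 -0.072  2.244] 0.06345836586955521
0.063 [-0.859  1.263  3.978] 0.06313342402810788
0.0627 [-0.69   1.145  4.499] 0.06285759362547857
[-0.091 -0.168 -0.034] 12.0
```

```bash
cat >> h.py <<'E'
HR,UR=.0049,.0666
def rise(a):
    u=U0+a-UR; D=.039; k=D-HR
    return max(0,np.sqrt(max(D*D-u*u,0))-k)
def roll(a0,a1,da,yaw0,yaw1,Ft=6.5,ff=1.0,Fx=9,lock=False,smax=.0004):
    st=dict(np.load("st.npz")); b=st["b"]; z=float(st["z"]); log=[]; n=max(1,int(np.ceil((a1-a0)/da-1e-9))); a=a0; Ff=m.current_force()-b
    for i in range(1,n+1):
        an=a0+(a1-a0)*i/n; yw=yaw0+(yaw1-yaw0)*i/n
        c,y=centre(an,yw); err=Ff[2]-Ft
        z+=np.clip(err*(.00006 if abs(err)<4 else .0001),-smax,smax)+ff*(rise(an)-rise(a)); a=an
        m.move_l([*c,z],Rt(y),max_speed=.05)
        F=np.mean([m.current_force()],0)-b; fe=F[:2]@e
        Ff=F; log.append((an*1e3,(z-G)*1e3,F[2],fe,F[:2]@f))
        if F[2]>13:   # back off at once
            z+=.0003; m.move_l([*c,z],Rt(y)); Ff=m.current_force()-b
        if -fe>Fx: print("STOP horiz",fe); break
        if F[2]<.8 and i>3 and log[-2][2]<.8: print("LOST?"); z-=.0004; m.move_l([*c,z],Rt(y)); Ff=m.current_force()-b
    st["z"]=z; st["a"]=a; st["yaw"]=yw; np.savez("st.npz",**st)
    print(np.array(log).round(1)); print("t",m.current_time(),m.current_force()-b,m.current_ft_torque()-st["Tb"],"a",a,np.degrees(yw))
def pinpose(cam):
    p,W=cloud(cam); d=W[...,:2]-C; U=d@e;V=d@f;h=W[...,2]
    return p,U,V,h
E
python3 - <<'E'
from h import *
np.set_printoptions(precision=3,suppress=True,linewidth=120)
r=np.radians
roll(0,.034,.00125,r(-3.05),r(3.05))
p,U,V,h=pinpose("scene"); save(p[120:230,170:330].repeat(4,0).repeat(4,1),"scene2")
p,U,V,h=pinpose("top"); save(p[110:260,130:280].repeat(3,0).repeat(3,1),"top2"); np.savez("t2.npz",U=U,V=V,h=h)
E
```

```text
[[ 1.2 62.6  5.6 -0.1 -0.1]
 [ 2.4 62.5  6.2 -0.4  0.7]
 [ 3.6 62.5  7.2  0.1  0.9]
 [ 4.9 62.5  7.5 -0.7  0.2]
 [ 6.1 62.6  7.  -0.7 -0.3]
 [ 7.3 62.6  7.9 -0.5  0.5]
 [ 8.5 62.7  7.9 -0.8 -0.7]
 [ 9.7 62.8  7.5 -1.1 -1.8]
 [10.9 62.9  7.5 -0.2 -1.8]
 [12.1 62.9  7.5  0.9 -1.7]
 [13.4 63.   9.1 -0.6 -1. ]
 [14.6 63.1  7.7 -0.7 -2.5]
 [15.8 63.2  7.8 -1.2 -2.6]
 [17.  63.3  7.5 -1.3 -3.3]
 [18.2 63.3  7.4 -0.9 -2.1]
 [19.4 63.4  5.8 -0.2 -1.4]
 [20.6 63.4  6.8 -0.9 -1.4]
 [21.9 63.4  7.1  0.1 -2.3]
 [23.1 63.4  6.7  0.  -2.4]
 [24.3 63.4  6.7  0.3 -2.4]
 [25.5 63.4  7.4  0.3 -3.1]
 [26.7 63.5  6.5 -1.1 -2.3]
 [27.9 63.5  7.5 -0.7 -2.5]
 [29.1 63.6  7.5 -0.8 -2.3]
 [30.4 63.6  6.8  0.2 -1.8]
 [31.6 63.6  6.7 -0.5 -1.8]
 [32.8 63.6  5.6 -0.6 -2.6]
 [34.  63.6  7.3 -1.3 -2.2]]
t 19.0 [-2.024 -1.515  7.337] [-0.4    0.116 -0.077] a 0.034 3.05
```

View pics/scene2.png

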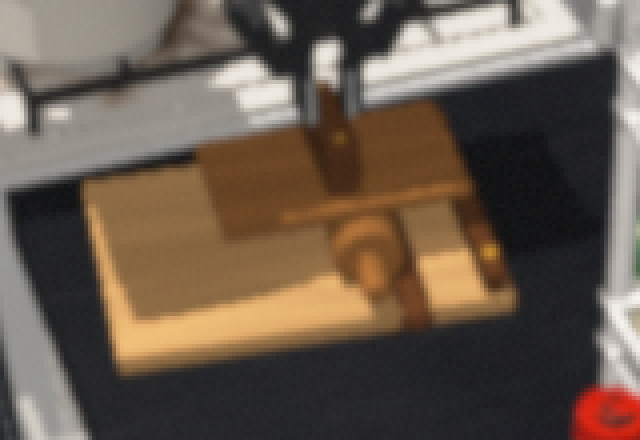

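Run:
```python
from h import *
d=np.load("t2.npz");U,V,h=d["U"],d["V"],d["h"]
for lo,hi in((-.104,-.066),(.066,.104)):
    q=(V>lo)&(V<hi)&(U>0)&(U<.09)&(h>.03)&(h<.056); print("top",q.sum(),U[q].mean(),(U[q].min()+U[q].max())/2,V[q].mean(),h[q].max())
p,U,V,h=pinpose("wrist")
for lo,hi in((-.104,-.066),(.066,.104)):
    q=(V>lo)&(V<hi)&(U>0)&(U<.09)&(h>.03)&(h<.056)
    if q.sum(): print("wrist",q.sum(),U[q].mean(),(U[q].min()+U[q].max())/2,V[q].mean(),h[q].max())
```

```text
top 121 0.03948763767091584 0.04489871541450414 -0.08316515838669807 0.05525054985264829<stdin>:4: RuntimeWarning: Mean of empty slice.
  ret = ret.dtype.type(ret / rcount)
Traceback (most recent call last):
ValueError: zero-size array to reduction operation minimum which has no identity
```

Run:
```python
from h import *
np.set_printoptions(precision=3,suppress=True,linewidth=120)
r=np.radians
roll(.034,.052,.0006,r(3.05),r(3.05))
```

```text
[[34.6 63.6  8.6 -0.7 -3.4]
 [35.2 63.7  9.9 -2.1 -4.4]
 [35.8 63.9  8.9 -3.5 -4.3]
 [36.4 64.1  9.1 -2.3 -3.7]
 [37.  64.2  8.1 -2.9 -4.2]
 [37.6 64.4  8.  -2.3 -3.9]
 [38.2 64.8  4.7 -2.3 -1.3]
 [38.8 65.   2.1 -0.3 -1.2]
 [39.4 64.9  2.2 -0.9 -1. ]
 [40.  64.8  4.1 -1.7 -2.1]
 [40.6 64.9  4.6 -1.8 -2.1]
 [41.2 65.   7.3 -1.9 -2.9]
 [41.8 65.3  7.4 -2.  -3.7]
 [42.4 65.6  7.4 -2.2 -4. ]
 [43.  65.9  3.6 -2.2 -1. ]
 [43.6 65.9  4.8 -1.1 -1.2]
 [44.2 66.   7.2 -1.4  0. ]
 [44.8 66.3  7.1 -0.8 -1.6]
 [45.4 66.5  8.7 -1.4 -0.5]
 [46.  66.8  6.2 -1.8 -0.6]
 [46.6 66.9  5.8 -1.7 -0.3]
 [47.2 67.1  5.9 -2.4 -0.9]
 [47.8 67.2  6.5 -1.8 -0.3]
 [48.4 67.3  7.5 -1.4 -0.7]
 [49.  67.5  8.3 -0.9 -1.9]
 [49.6 67.7  7.1 -1.8 -1.5]
 [50.2 67.8  6.8 -1.3 -1.5]
 [50.8 67.9  8.3 -0.4 -1.2]
 [51.4 68.1  7.3 -1.3 -0.5]
 [52.  68.2  6.4 -0.1 -0.7]]
t 26.6 [-0.331 -0.642  6.394] [-0.054  0.171 -0.01 ] a 0.052 3.05
```

Run:
```python
from h import *
np.set_printoptions(precision=3,suppress=True,linewidth=120)
r=np.radians
roll(.052,.0755,.0006,r(3.05),r(2.0),Ft=7.0,ff=.95)
p,U,V,h=pinpose("scene"); save(p[120:230,170:330].repeat(4,0).repeat(4,1),"scene3")
```

```text
[[52.6 68.3  6.8 -0.9 -1.4]
 [53.2 68.3  7.6 -1.1  0.7]
 [53.8 68.4  7.3 -2.4 -2.1]
 [54.4 68.4  7.1 -0.4 -1.5]
 [54.9 68.5  6.8 -0.9 -1. ]
 [55.5 68.5  7.6 -0.2 -0.7]
 [56.1 68.5  7.6 -0.5 -1.5]
 [56.7 68.5  6.7  0.1 -1.5]
 [57.3 68.5  7.2 -0.  -2. ]
 [57.9 68.5  7.2  0.6 -0.2]
 [58.5 68.5  7.4  0.4 -1.6]
 [59.  68.5  7.1 -0.4 -1. ]
 [59.6 68.4  8.  -0.6 -1.8]
 [60.2 68.5  7.2  0.2 -0.8]
 [60.8 68.4  7.7  0.2 -1.8]
 [61.4 68.4  6.9  0.2 -1.8]
 [62.  68.3  6.4 -0.4 -1.5]
 [62.6 68.2  7.1 -0.5 -1.6]
 [63.2 68.1  7.7  0.7 -0.8]
 [63.8 68.   7.3  0.4 -1.1]
 [64.3 67.9  7.7  0.7 -1.7]
 [64.9 67.9  6.9  0.6 -2.1]
 [65.5 67.7  6.8  0.6 -1.4]
 [66.1 67.6  7.3  0.4 -0. ]
 [66.7 67.5  8.3  1.6 -1.4]
 [67.3 67.4  8.1  1.3 -1.2]
 [67.9 67.3  7.6  0.8 -1. ]
 [68.4 67.1  6.7  0.9  0. ]
 [69.  66.9  6.7  1.5  0.2]
 [69.6 66.7  5.8  1.8  1.1]
 [70.2 66.4  7.1  0.8  0. ]
 [70.8 66.2  8.   2.2 -1.8]
 [71.4 66.1  7.8  1.8 -0.6]
 [72.  65.9  6.2  1.6 -0.3]
 [72.6 65.6  7.1  2.7 -1.2]
 [73.1 65.3  7.8  1.7 -0.8]
 [73.7 65.1  7.1  1.9 -2.2]
 [74.3 64.8  7.6  1.9 -1. ]
 [74.9 64.6  8.4 -0.1 -2.2]
 [75.5 64.4  7.9  0.1 -2.2]]
t 36.6 [-0.787 -2.102  7.853] [-0.445  0.281  0.043] a 0.0755 2.0
```

View pics/scene3.png

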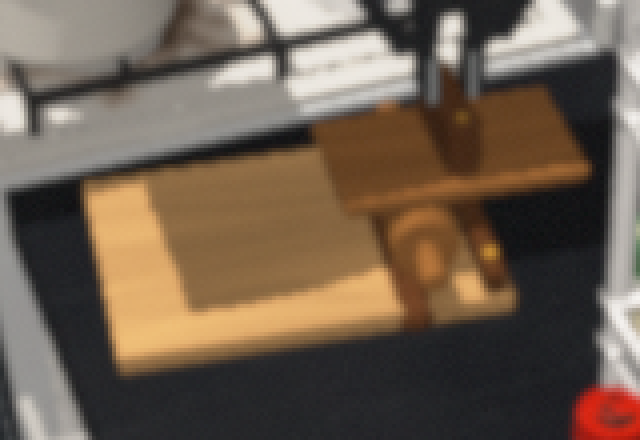

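The pin, at about (430,250) in the crop, has cleared the rib and sits in the groove just short of the rail. I'll roll it on gently until it meets the rail.

Run:
```python
from h import *
np.set_printoptions(precision=3,suppress=True,linewidth=120)
r=np.radians
roll(.0755,.083,.0006,r(2.0),r(1.5),Ft=7.0,ff=1,Fx=2.2)
```

```text
STOP horiz -2.2515872228283547
[[76.1 64.5  7.7  0.5 -4.2]
 [76.7 64.6  5.3  0.2 -3.1]
 [77.2 64.5  5.4 -0.2 -3.5]
 [77.8 64.4  4.4  0.  -2.4]
 [78.4 64.2  3.7 -1.6 -1.2]
 [79.  64.   1.3 -1.3 -0.1]
 [79.5 63.6  2.3 -1.5 -1.4]
 [80.1 63.2  3.3 -2.3 -0.4]]
t 38.65 [-2.24   0.478  3.266] [ 0.142  0.438 -0.03 ] a 0.08011538461538462 1.6923076923076925
```

Run:
```python
from h import *
np.set_printoptions(precision=3,suppress=True,linewidth=120)
r=np.radians
st=dict(np.load("st.npz"))
roll(float(st["a"]),.0855,.0006,float(st["yaw"]),float(st["yaw"]),Ft=7.0,ff=1,Fx=4.0)
p,U,V,h=pinpose("top"); save(p[110:260,130:280].repeat(3,0).repeat(3,1),"top4")
for lo,hi in((-.104,-.066),(.066,.104)):
    q=(V>lo)&(V<hi)&(U>.05)&(U<.104)&(h>.03)&(h<.056)
    if q.sum(): print(lo,q.sum(),np.median(U[q]),U[q].min(),U[q].max(),h[q].max())
```

```text
[[80.7 63.   4.  -2.   0.1]
 [81.3 62.8  5.9 -2.1 -0.4]
 [81.9 62.8  6.8 -3.2  0.4]
 [82.5 62.7  6.9 -2.5 -0.8]
 [83.1 62.7  6.2 -3.5 -0.3]
 [83.7 62.7  6.8 -3.2 -0.4]
 [84.3 62.7  6.  -3.3 -0.1]
 [84.9 62.6  6.5 -3.7 -0.3]
 [85.5 62.6  6.4 -3.  -0.2]]
t 40.9 [-2.886  0.938  6.398] [0.253 0.81  0.043] a 0.0855 1.6923076923076925
-0.104 132 0.0872692655353472 0.06628718676434034 0.10175210419265154 0.05537589744772778
```

View pics/top4.png

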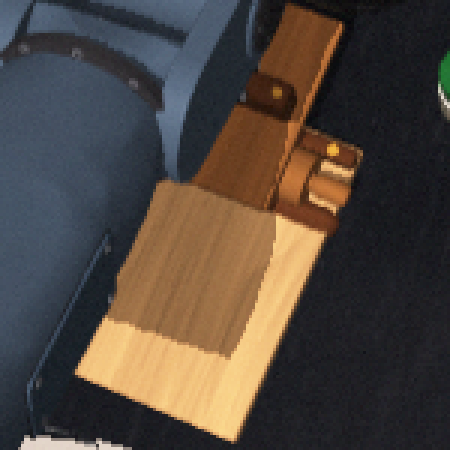

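The top view shows the pin at (325,180) lying against the rail at (335,150). The horizontal force has levelled off at about −3.3 N and the height is back at the flat level. I'll lift off, go back above the press's spot, and check the pin from there.

Run:
```python
from h import *
np.set_printoptions(precision=4,suppress=True)
x=np.array(m.current_ee_pos()); st=np.load("st.npz")
c,y=centre(float(st["a"]),float(st["yaw"]))
m.move_l([*c,float(st["z"])+.004],max_speed=.02); m.move_l([*c,.19],max_speed=.12)
m.move_ptp([.4441,-.3504,.19],Rt(np.radians(-22.95)))
p,U,V,h=pinpose("top"); save(p[110:260,130:280].repeat(3,0).repeat(3,1),"top5")
mid=[]
for v in np.arange(-.055,.056,.01):
    q=(abs(V-v)<.005)&(U>.055)&(U<.112)&(h>.045)&(h<.07)
    if q.sum()<10: continue
    A=np.c_[2*U[q],2*h[q],np.ones(q.sum())]; k=np.linalg.lstsq(A,U[q]**2+h[q]**2,rcond=None)[0]
    mid.append((v,k[0],k[1],np.sqrt(k[2]+k[0]**2+k[1]**2),h[q].max()))
mid=np.array(mid);print(mid); print("skew",-np.degrees(np.arctan(np.polyfit(mid[:,0],mid[:,1],1)[0])))
b=[m.current_force() for _ in (1,)][0]; print(m.current_time(),b)
```

```text
[[-0.055   0.0888  0.042   0.0213  0.0667]
 [-0.045   0.0881  0.0425  0.0207  0.066 ]
 [-0.035   0.0881  0.0429  0.0203  0.0656]
 [-0.025   0.088   0.0446  0.0195  0.0677]
 [-0.015   0.0886  0.0427  0.0205  0.068 ]
 [-0.005   0.0884  0.0428  0.0207  0.067 ]
 [ 0.005   0.0878  0.0425  0.0209  0.0669]
 [ 0.015   0.088   0.0417  0.0215  0.0664]
 [ 0.025   0.0883  0.043   0.0207  0.0684]
 [ 0.035   0.0881  0.0424  0.0207  0.0654]
 [ 0.045   0.088   0.0423  0.0207  0.0663]
 [ 0.055   0.0882  0.0441  0.0193  0.0653]]
skew 0.15156027355797683
43.4917 [-0.7771 -0.4706 -1.9006]
```

View pics/top5.png

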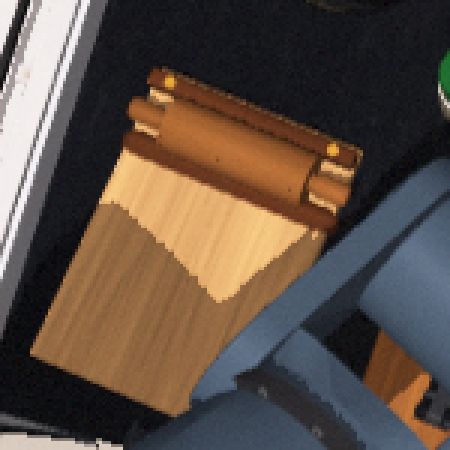

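The pin, at about (240,150), lies straight in the groove against the rail, with a skew of about 0.15°. Now I'll set the press down.

Run:
```python
from h import *
np.set_printoptions(precision=4,suppress=True)
P=[.4441,-.3504]; m.move_l([*P,.026],max_speed=.12); m.dwell(.1)
b=m.current_force()[2]; z=.0222
while z>.0145:
    m.move_l([*P,z]); F=m.current_force()[2]-b
    if F>4: break
    z-=.0005
print("touch",z,F,m.current_time())
m.set_gripper(1.0); m.move_l([*P,.16],max_speed=.12); m.move_ptp([.40,-.22,.30],Rt(B))
p,W=cloud("wrist"); save(p,"wrist9"); h=W[...,2]
px=(W[...,0]>.33)&(W[...,0]<.56)&(W[...,1]>-.45)&(W[...,1]<-.27)
from fit import rect
M=(px&(h>.006)&(h<.08)).astype(np.uint8);k,l,s,c=cv2.connectedComponentsWithStats(M);i=1+np.argmax(s[1:,4]);q=W[l==i]
s=q[q[:,2]<.02];print(rect(q[:,:2]),np.linalg.lstsq(np.c_[s[:,:2],np.ones(len(s))],s[:,2],rcond=None)[0],np.median(q[:,2]),m.current_time())
```

```text
touch 0.0217 4.211614804306695 45.6083
(array([ 446.9862, -341.7237]), array([100.1167, 169.4623]), 68.08489227294922) [-0.0014 -0.0018  0.0113] 0.0115557444500532 48.425
```

View pics/wrist9.png

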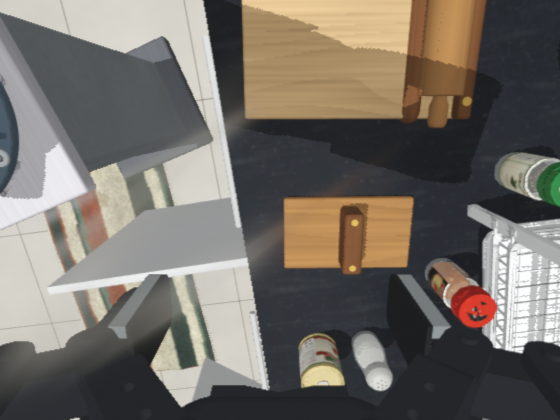

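The press lies flat on the bare worktop at (348,232) and the pin is in the groove, with everything else in place.

```bash
python3 -c "
from bench import manip as m; print(m.sign_off(),m.current_time())"
```

```text
the job is handed in; nothing more can be done
the job is handed in; nothing more can be done
```

The job is handed in: the pin lies straight in the groove against the end rail (about 0.15° skew), the highest press force I read while rolling was about 10 N, and the press is flat on the worktop beside the board, finished at about 48 s.

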